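Check a casting block with a bridge height gauge

ROBOT

A 7-joint arm with a two-finger parallel gripper is mounted at the origin on the work surface. World frame = base frame: x ahead of the robot, y to its left, z up, the work surface at z = 0. Lengths are in mm, angles in degrees, forces in N, time in s.
With the tool pointing down it reaches from about 425 to 950 mm from the base axis. Payload 4.7 kg.
Tool frame: the origin (TCP) lies midway between the tips of the shut fingers; the grasp point (between the pads) lies 19 mm behind it; z points along the fingers, y is the line along which they close (so a half turn about z gives the same grasp; the last joint's range is limited). The gripper opens to 85 mm and grips with 20 to 120 N. Pads are 22 mm wide; open, the fingers measure 114 mm over their backs; the gripper's body (76 mm by 85 mm) begins 54 mm behind the grasp point. The pads swing forward as they close: fully open they stand 13 mm farther back than shut.
Start: joints at [-78.203, 26.849, -2.785, 87.806, 1.381, 65.374, -4.715], TCP at [156.995, 656.507, 231.335] pointing down, gripper open.
Joint ranges: [-148.3, 148.3], [-19.14, 114.17], [-79.39, 73.82], [5.75, 140.21], [-59.74, 239.74], [12.07, 113.84], [-152.46, 152.46]. Speed limits (degrees/s): [147.25, 147.25, 180, 180, 180, 180, 180].

INTERFACE

Orientations are given as a 3x3 rotation matrix whose columns are the frame's x, y, z axes.
In Python, from cell import ctrl gives the robot as it stands.
- The arm moves only by the tool servo_tool, never from a script. Its argument "motion" is one flat list of numbers, 7 for each row, row after row: the shift along the world's x, y, z in m, then the turn, a rotation vector about the world's x, y, z in degrees, then the finger opening in m, from 0 to 0.0854. In form: [x, y, z, rx, ry, rz, grip, x, y, z, rx, ry, rz, grip, ...]. A call has 1 to 10 rows; each row is the pose to reach, as a shift and turn from the pose commanded when the call began; what a row does not reach only later rows make up. A row lasts 1/10 s, in which the tool goes at most 50 mm and 8.59 degrees, less where a joint would pass 70% of its speed; a pose out of reach is approached as far as the arm can. A call with a gripper value outside its range is refused whole. The fingers move at their own pace and stop on an object; the grip force is fixed at half the most. Time passes only in rows, so rows that repeat a pose let the fingers close. It gives the time, the measured TCP pose, the force, the opening and the grip force at its end, in the units of the state.
- ctrl.observe(): the state, without advancing time (a new reading comes with each control period).
- ctrl.capture(name): name is "scene" or "top" or "wrist"; returns a dict with "color" (400x640x3 uint8, red, green, blue), "z_map" (400x640 float32, mm along the optical axis (not along the pixel's ray), 0 where there is no reading), "fx", "fy", "cx", "cy" (pixels), "eye" and "orientation" of the camera in the world; the wrist camera has in their place "tool_from_camera" (4x4, takes a point from camera to tool coordinates, whose origin is the TCP and whose axes are the flange's). Camera axes: x right, y down, z forward; pixel columns grow to the right and rows downward; lengths in mm; the calibration is good to about 2 mm. The wrist camera is an equidistant fisheye: a pixel r from the principal point sees the ray r / f radians off the axis. A picture is of the moment at which its call begins: read the wrist's pose just before it.
- ctrl.sign_off(): hands the job in; it is judged then, once.
The state is a dict: "time": time; "qpos": joint angles; "dq": joint speeds; "effort": joint torques, N m; "tool_pos": TCP position; "tool_rot": TCP orientation; "contact_force": force on the tool from outside, world axes, zero at the start; "ft_torque": the same for the moment, N m; "width": finger opening in mm; "grip_force": force on a finger pad.
Only numpy, scipy, OpenCV 4.12 (cv2) and the standard library are available. Lean on these libraries where they do the work, as an engineer would, in place of code of your own. Each camera call takes 0.05 s, during which the arm holds its last target. There are 200 camera calls.

TASK

Pick up the bridge gauge by its grip and stand it astride the thick white block, so that its sprung foot rests on the middle of the block's top and both skids stand flat on the bench, and let go: the gauge then reads the block's height. Lower it gently, do not drop it, and do not push the block out of its place.

Things in the scene. Friction and masses are not known exactly. Their poses are not given: they have to be found in the camera images.
- gauge_grip (a point): Centre of the grip of the loose bridge gauge (0.4 to 0.6 kg), on its middle axis, 110 mm above its underside; z is up. The grip is an upright grey housing on the crossbar: 34 mm along x, 30 mm along y (take it across y), 55 mm tall (80 to 135 mm above the underside), with a white scale on each x face. The gauge starts standing on the bench.
- gauge_base (a point): Middle of the gauge's underside, axes as the grip's. Aluminium crossbar along y: 106 mm long, 26 mm wide, 70 to 80 mm above the underside. At each end a leg on a steel skid (50 mm along x, 16 mm wide, 10 mm high); 80 mm clear between the skids, 112 mm over their outsides. The sprung foot, a steel disc 24 mm across, hangs in the middle.
- foot (a joint): Height of the sprung foot's underside above the skids' undersides, in m: the height of what it stands on when the skids are on the bench. 0 on the bare bench, -0.003 hanging when lifted, end stop 0.045. The soft spring pushes it down with 0.5 N (hanging) to 1.5 N (on the block), less than the gauge's weight: the gauge stands by itself.
- block_mid (a point): Centre (15 mm up) of the thick loose block of white plastic: 90 mm along x, 40 along y, 30 high, about 0.13 kg, z up. It fits between the skids only with its x along the gauge's x, either way round. Not wanted: a thin white strip (110 x 25 x 10 mm) and a round white rod (20 mm thick, 115 long). These and the gauge form a row in any order, centres 130 mm or more apart, nothing tall near.
Not all that is in view belongs to the job. What is meant by the part that bears gauge_grip is not orange or turquoise, and is the smaller of those in its own colour.

How it is judged:
By the outcome, as a careful person would: the job done as asked, in the order asked, and still so for the second after the job is handed in, with the robot touching nothing.
It also fails if it takes over 32 s, if anything falls off the work surface, if the arm or the gripper's body presses on something with over 40 N, if the wrist force passes 120 N, or if a joint passes its speed limit or range.

## Working session

There is one attempt and no reset: what is moved stays moved. The work goes in short steps, Python scripts to look and compute and a tool call to move; the robot and the scene stay as the last step left them, time stands still between calls to the robot, and variables do not carry over. Pictures are saved under pics/ and viewed, at most 10 in all, crops included, and the job is handed in when it is done.

Besides the shell and the picture viewer there is one more tool, called after "Request:" as name(argument=value, ...) on one line, values as JSON. servo_tool: Moves the arm, as the interface text tells. Its arguments: {"type":"object","properties":{"motion":{"type":"array"}},"required":["motion"]}

```bash
mkdir -p pics; cat > h.py <<'E'
import numpy as np, cv2
from cell import ctrl
def cap(n):
    c=ctrl.capture(n); return c
def cloud(c):
    z=c["z_map"]; v,u=np.mgrid[:400,:640]
    p=np.stack([(u-c["cx"])/c["fx"]*z,(v-c["cy"])/c["fy"]*z,z],-1)
    return p@np.array(c["orientation"]).T+np.array(c["eye"])
def save(img,n): cv2.imwrite(f"pics/{n}.png",img[...,::-1])
E
python3 - <<'E'
from h import *
a=cap("scene");b=cap("top")
np.save("scene.npy",a,allow_pickle=True);np.save("top.npy",b,allow_pickle=True)
save(a["color"],"scene");save(b["color"],"top")
s=ctrl.observe();print(s)
for c in(a,b):print(c["eye"],c["orientation"],c["fx"],c["cx"])
E
```

```text
{'time': 0.1, 'qpos': array([-78.20278685,  26.89239226,  -2.78490128,  87.8670799 ,
         1.38176129,  65.37214982,  -4.71580218]), 'dq': array([-0.0388121 , -0.11276473, -0.05166225, -0.17223786,  0.02367705,
        0.09794412, -0.04298277]), 'effort': array([ 9.40493301e-04, -5.11519647e+01, -4.69020254e-02, -2.38391751e+01,
        1.07680380e-02,  4.37155584e-03,  1.35270926e-05]), 'tool_pos': array([156.90267306, 655.98617173, 230.36833117]), 'tool_rot': array([[-9.72569931e-01,  2.32610447e-01, -3.32090532e-04],
       [ 2.32610674e-01,  9.72568485e-01, -1.67848560e-03],
       [-6.74524996e-05, -1.70969243e-03, -9.99998536e-01]]), 'contact_force': array([ 0.47542553,  0.0355222 , -0.24160595]), 'ft_torque': array([-0.01882201,  0.01142143,  0.01677743]), 'grip_force': 0.0, 'width': 85.1355079225581}
[1248.64465286 -430.15871805  679.68254228] [[ 0.39717975  0.48479778 -0.77924281]
 [ 0.91767448 -0.22000592  0.33086393]
 [-0.01103593 -0.8465037  -0.53226844]] 431.7265029183859 325.0820162528078
[ 169.04060237  -61.09103967 1170.50760603] [[ 0.01233657 -0.98179782  0.18952797]
 [-0.99992321 -0.01189058  0.00349013]
 [-0.00117301 -0.18955648 -0.98186912]] 428.08360320272317 323.15327937281484
```

View pics/scene.png

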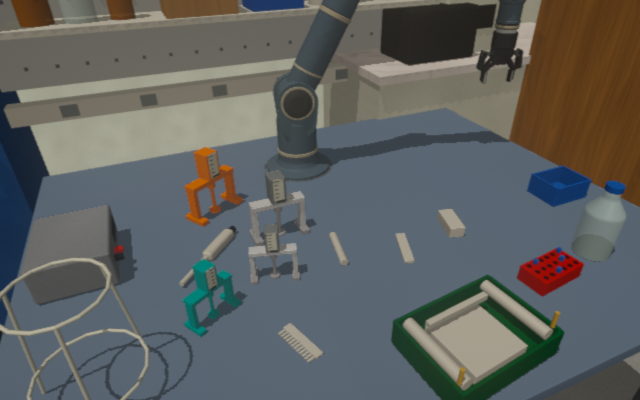

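View pics/top.png

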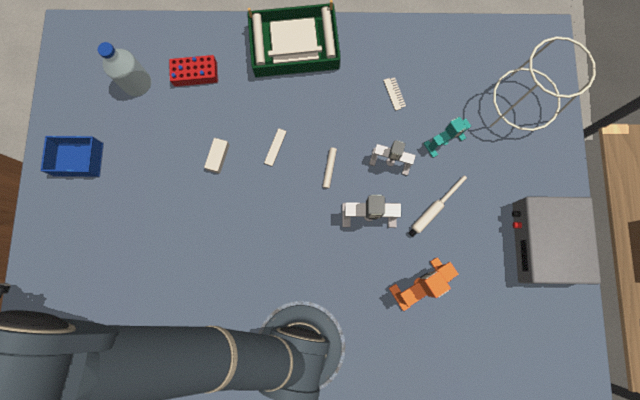

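The scene shows a row of white block at top (217,155), strip (275,147), rod (330,168) and a grey gauge at (393,155). The gauge candidates are:
- orange: top (425,285)
- turquoise: top (447,135)
- large grey: top (372,210), scene (278,200)
- small grey: top (393,155), scene (272,250)

The small grey one fits: it is not orange or turquoise, it is the smaller of the two greys, and it stands in the row. I'll measure it and confirm in a crop.

```bash
cat > m.py <<'E'
from h import *
a=np.load("scene.npy",allow_pickle=True).item();b=np.load("top.npy",allow_pickle=True).item()
def rect(P,lo,hi,m):
    k=m&(P[...,2]>lo)&(P[...,2]<hi); q=P[k][:,:2].astype(np.float32)
    if len(q)<5: return len(q)
    (cx,cy),(w,h),t=cv2.minAreaRect(q); return len(q),np.round([cx,cy,w,h,t],1),np.round(np.median(P[k][:,2]),1), np.round(q.mean(0),1)
def win(u0,u1,v0,v1):
    m=np.zeros((400,640),bool); m[v0:v1,u0:u1]=1; return m
PT,PS=cloud(b),cloud(a)
print("bench",np.median(PT[180:200,200:300,2]),np.median(PS[280:300,200:260,2]))
for n,u in (("small",(365,420,135,180)),("big",(335,408,185,235))):
    for lo,hi in((60,95),(95,127),(127,150),(150,220)): print(n,lo,rect(PT,lo,hi,win(*u)))
for n,u in (("block",(200,235,130,180)),("strip",(260,292,122,172)),("rod",(320,342,142,195))):
    print(n,rect(PT,6,60,win(*u)),rect(PT,22,45,win(*u)))
for n,u in (("small",(245,303,222,285)),):
    for lo,hi in((60,95),(95,127),(127,150)): print("scene",n,lo,rect(PS,lo,hi,win(*u)))
print("scene block",rect(PS,22,45,win(435,470,200,242)))
x=cv2.resize(a["color"][150:290,230:330],None,fx=4,fy=4,interpolation=cv2.INTER_CUBIC)
y=cv2.resize(b["color"][120:245,330:425],None,fx=4,fy=4,interpolation=cv2.INTER_CUBIC)
o=np.zeros((560,780,3),np.uint8);o[:,:400]=x;o[:500,400:]=y;save(o,"crop")
E
python3 m.py
```

```text
bench -0.328423572221368 2.372601596412551
small 60 (308, array([ 497.8, -243.9,  105.6,   33.8,   73.8]), np.float64(80.2), array([ 499.3, -243.4], dtype=float32))
small 95 (58, array([ 494.8, -236.4,   41.3,   21.8,   32.3]), np.float64(111.2), array([ 488.3, -238.9], dtype=float32))
small 127 (165, array([ 500.9, -244.7,   29.5,   35.4,   73.8]), np.float64(135.0), array([ 499.9, -244.4], dtype=float32))
small 150 0
big 60 (15, array([ 335.1, -178.2,  134. ,   22.5,   79.6]), np.float64(70.8), array([ 342.3, -141.3], dtype=float32))
big 95 (539, array([ 343. , -183.7,   43.3,  137.2,    0.6]), np.float64(104.9), array([ 345.5, -179.7], dtype=float32))
big 127 (41, array([ 336.2, -172.9,   54.1,   25.6,   43.2]), np.float64(144.6), array([ 332.1, -175.5], dtype=float32))
big 150 (351, array([ 3.473e+02, -1.827e+02,  4.750e+01,  3.830e+01,  2.000e-01]), np.float64(176.6), array([ 345.9, -182.2], dtype=float32))
block (540, array([507.9, 233.3,  59.5,  91.4,  78.3]), np.float64(28.9), array([507.2, 239.5], dtype=float32)) (470, array([510. , 241.9,  41. ,  90.4,  75.8]), np.float64(2
[... 196 characters left out ...]
1.1, -69.9,  38. , 119.1,  83.8]), np.float64(17.9), array([478.5, -74. ], dtype=float32)) (17, array([480.6, -75.5,   9.6,  89.3,  78.5]), np.float64(22.5), array([473.5, -73.3], dtype=float32))
scene small 60 (501, array([ 451. , -223.9,  105.6,  151. ,   70. ]), np.float64(78.2), array([ 508.9, -244.1], dtype=float32))
scene small 95 (167, array([ 514.4, -238.6,   22.4,   41.6,   24.4]), np.float64(112.2), array([ 518.8, -246.7], dtype=float32))
scene small 127 (159, array([ 503.8, -242.1,   29.8,   38.1,   72.6]), np.float64(133.3), array([ 506.8, -243.5], dtype=float32))
scene block (342, array([513.3, 244.7,  42.1,  93.8,  74. ]), np.float64(28.4), array([517.4, 242.2], dtype=float32))
```

View pics/crop.png

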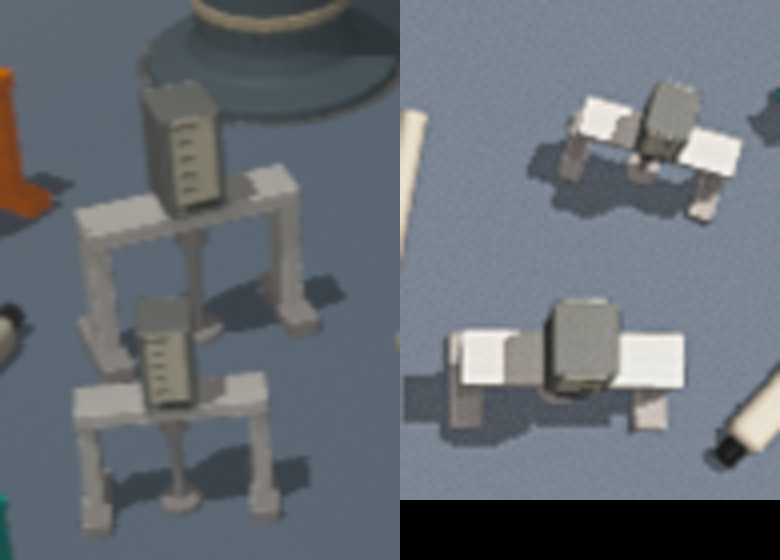

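The crop shows the small grey gauge (crop right (655,140), left (170,400)) with a 106 mm bar, its top at 135 mm and a scale on the x face. Those match the given sizes. The other grey one is about 30% bigger. Moving now.

Request:
servo_tool(motion=[0.02, -0.024, 0.01, 0, 0, -0.5, 0.085, 0.05, -0.06, 0.02, 0, 0, -1, 0.085, 0.08, -0.099, 0.02, 0, 0, -2, 0.085, 0.11, -0.137, 0.02, 0, 0, -3, 0.085, 0.14, -0.176, 0.02, 0, 0, -3, 0.085, 0.17, -0.214, 0.02, 0, 0, -3, 0.085, 0.2, -0.253, 0.02, 0, 0, -3, 0.085, 0.23, -0.292, 0.02, 0, 0, -3, 0.085, 0.26, -0.33, 0.02, 0, 0, -3, 0.085, 0.28, -0.36, 0.02, 0, 0, -3, 0.085])

```text
time: 1.1
tool_pos: [438.8, 293.2, 251.2]
tool_rot: [[-0.958, 0.286, 0.0], [0.286, 0.958, -0.001], [-0.001, -0.001, -1.0]]
contact_force: [-0.1, -0.2, 0.6]
width: 84.8
grip_force: 0.0
```

Request:
servo_tool(motion=[0.01, -0.045, 0, 0, 0, 0, 0.085, 0.02, -0.09, 0, 0, 0, 0, 0.085, 0.03, -0.135, 0, 0, 0, 0, 0.085, 0.04, -0.18, 0, 0, 0, 0, 0.085, 0.05, -0.225, 0, 0, 0, 0, 0.085, 0.06, -0.27, 0, 0, 0, 0, 0.085, 0.06, -0.315, 0, 0, 0, 0, 0.085, 0.06, -0.36, 0, 0, 0, 0, 0.085, 0.06, -0.4, 0, 0, 0, 0, 0.085, 0.06, -0.43, 0, 0, 0, 0, 0.085])

```text
time: 2.1
tool_pos: [496.2, -136.5, 251.2]
tool_rot: [[-0.958, 0.286, -0.0], [0.286, 0.958, -0.0], [0.0, -0.001, -1.0]]
contact_force: [0.4, 1.0, 0.3]
width: 85.2
grip_force: 0.0
```

Request:
servo_tool(motion=[0.002, -0.04, 0, 0, 0, 0, 0.085, 0.004, -0.08, 0, 0, 0, 0, 0.085, 0.006, -0.1, 0, 0, 0, 0, 0.085, 0.006, -0.107, 0, 0, 0, 0, 0.085, 0.006, -0.107, 0, 0, 0, 0, 0.085])

```text
time: 2.6
tool_pos: [502.6, -240.8, 250.9]
tool_rot: [[-0.959, 0.285, -0.001], [0.285, 0.959, 0.0], [0.001, 0.0, -1.0]]
contact_force: [-0.0, 0.3, 0.2]
width: 85.1
grip_force: 0.0
```

```bash
cat > w.py <<'E'
from h import *
def wcloud():
    s=ctrl.observe(); c=ctrl.capture("wrist"); z=c["z_map"]; v,u=np.mgrid[:400,:640]
    x=(u-c["cx"])/c["fx"]; y=(v-c["cy"])/c["fy"]; r=np.hypot(x,y)+1e-9
    k=np.where(r<1.45,np.tan(np.minimum(r,1.45))/r,0)
    p=np.stack([x*k*z,y*k*z,z,np.ones_like(z)],-1)@np.array(c["tool_from_camera"]).T
    P=p[...,:3]@s["tool_rot"].T+s["tool_pos"]; P[(z<=0)|(r>1.4)]=-999
    return s,c,P
def rect(P,lo,hi,cen,rad):
    k=(P[...,2]>lo)&(P[...,2]<hi)&(np.hypot(P[...,0]-cen[0],P[...,1]-cen[1])<rad); q=P[k][:,:2].astype(np.float32)
    if len(q)<5: return len(q)
    return len(q),np.round(np.ravel(np.hstack([np.ravel(t) for t in cv2.minAreaRect(q)])),1),round(float(np.median(P[k][:,2])),1),np.round(np.median(q,0),1)
E
python3 - <<'E'
from w import *
s,c,P=wcloud(); print(s["time"],s["tool_pos"],c["fx"],c["cx"],c["cy"]); save(c["color"],"w1")
for lo,hi in((-5,5),(60,90),(120,150)): print(lo,rect(P,lo,hi,(501,-244),75))
E
```

```text
2.6 [ 502.5876751  -240.80650476  250.88930476] 309.70691628693146 314.3157220280506 197.35444955213188
-5 (6237, array([ 500.9, -244.2,  149. ,  149.6,   46. ]), 0.4, array([ 477.4, -236.5], dtype=float32))
60 (1737, array([ 498.7, -241. ,  106.8,   32.6,   73.9]), 80.3, array([ 500.3, -233.5], dtype=float32))
120 (1384, array([ 501.5, -241.5,   30.1,   34.7,   73.4]), 135.2, array([ 499.7, -241.2], dtype=float32))
```

View pics/w1.png

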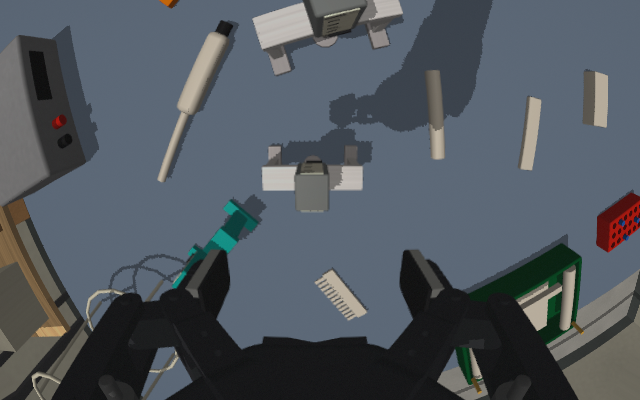

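The wrist view shows the gauge upright at (313,190), clear of the turquoise one. Its centre is (501.5,-241.5) with the axis at 73.4°, which matches the tool. Descending with a reduced opening.

Request:
servo_tool(motion=[-0.001, -0.001, -0.02, 0, 0, 0, 0.06, -0.001, -0.001, -0.05, 0, 0, 0, 0.06, -0.001, -0.001, -0.08, 0, 0, 0, 0.06, -0.001, -0.001, -0.105, 0, 0, 0, 0.06, -0.001, -0.001, -0.125, 0, 0, 0, 0.06, -0.001, -0.001, -0.14, 0, 0, 0, 0.06, -0.001, -0.001, -0.15, 0, 0, 0, 0.06, -0.001, -0.001, -0.156, 0, 0, 0, 0.06, -0.001, -0.001, -0.158, 0, 0, 0, 0.06, -0.001, -0.001, -0.158, 0, 0, 0, 0.06])

```text
time: 3.65
tool_pos: [502.3, -241.3, 93.6]
tool_rot: [[-0.959, 0.283, 0.001], [0.283, 0.959, 0.0], [-0.001, 0.0, -1.0]]
contact_force: [-0.3, -0.5, 0.4]
width: 60.2
grip_force: 0.0
```

Request:
servo_tool(motion=[0, 0, 0, 0, 0, 0, 0.04, 0, 0, 0, 0, 0, 0, 0.03, 0, 0, 0, 0, 0, 0, 0.02, 0, 0, 0, 0, 0, 0, 0.015, 0, 0, 0, 0, 0, 0, 0.015, 0, 0, 0, 0, 0, 0, 0.015, 0, 0, 0, 0, 0, 0, 0.015, 0, 0, 0, 0, 0, 0, 0.015])

```text
time: 4.45
tool_pos: [502.3, -242.2, 93.9]
tool_rot: [[-0.959, 0.284, 0.001], [0.284, 0.959, -0.001], [-0.001, -0.0, -1.0]]
contact_force: [-1.3, -1.6, 6.1]
width: 29.4
grip_force: 62.1
```

Grasped at a width of 29.4 mm. Lifting gently.

Request:
servo_tool(motion=[0, 0, 0.003, 0, 0, 0, 0.015, 0, 0, 0.01, 0, 0, 0, 0.015, 0, 0, 0.02, 0, 0, 0, 0.015, 0, 0, 0.035, 0, 0, 0, 0.015, 0, 0, 0.05, 0, 0, 0, 0.015, 0, 0, 0.065, 0, 0, 0, 0.015, 0, 0, 0.078, 0, 0, 0, 0.015, 0, 0, 0.086, 0, 0, 0, 0.015, 0, 0, 0.09, 0, 0, 0, 0.015, 0, 0, 0.09, 0, 0, 0, 0.015])

```text
time: 5.45
tool_pos: [502.1, -241.4, 183.6]
tool_rot: [[-0.959, 0.283, 0.0], [0.283, 0.959, 0.0], [-0.0, 0.0, -1.0]]
contact_force: [-0.6, -0.3, -4.9]
width: 29.5
grip_force: 60.9
```

Request:
servo_tool(motion=[0, 0.005, 0, 0, 0, 0, 0.015, 0, 0.015, 0, 0, 0, 0, 0.015, 0, 0.03, 0, 0, 0, 0, 0.015, 0, 0.05, 0, 0, 0, 0, 0.015, 0, 0.075, 0, 0, 0, 0, 0.015, 0, 0.1, 0, 0, 0, 0, 0.015, 0, 0.125, 0, 0, 0, 0, 0.015, 0, 0.15, 0, 0, 0, 0, 0.015, 0, 0.175, 0, 0, 0, 0, 0.015, 0, 0.2, 0, 0, 0, 0, 0.015])

```text
time: 6.45
tool_pos: [501.3, -39.5, 182.9]
tool_rot: [[-0.959, 0.282, -0.001], [0.282, 0.959, 0.0], [0.001, 0.0, -1.0]]
contact_force: [0.3, 0.4, -5.0]
width: 29.0
grip_force: 60.8
```

Request:
servo_tool(motion=[0, 0.025, 0, 0, 0, 0, 0.015, 0, 0.05, 0, 0, 0, 0, 0.015, 0, 0.075, 0, 0, 0, 0, 0.015, 0, 0.1, 0, 0, 0, 0, 0.015, 0, 0.12, 0, 0, 0, 0, 0.015, 0, 0.135, 0, 0, 0, 0, 0.015, 0, 0.145, 0, 0, 0, 0, 0.015, 0, 0.15, 0, 0, 0, 0, 0.015, 0, 0.15, 0, 0, 0, 0, 0.015, 0, 0.15, 0, 0, 0, 0, 0.015])

```text
time: 7.45
tool_pos: [502.0, 107.4, 183.3]
tool_rot: [[-0.959, 0.285, -0.0], [0.285, 0.959, -0.001], [0.0, -0.001, -1.0]]
contact_force: [-0.1, -1.6, -4.3]
width: 29.3
grip_force: 60.8
```

```bash
python3 - <<'E'
from w import *
s,c,P=wcloud(); print(s["time"],s["tool_pos"],s["contact_force"],s["width"]); save(c["color"],"w2")
print("block",rect(P,22,40,(510,242),62))
t=s["tool_pos"][:2]
print("grip",rect(P,s["tool_pos"][2]+32,s["tool_pos"][2]+50,t,30)); print("bar",rect(P,s["tool_pos"][2]-25,s["tool_pos"][2]-8,t,62))
E
```

```text
7.45 [502.00282296 107.42531795 183.28611975] [-0.09629577 -1.55495034 -4.25032636] 29.2938617966116
block (3123, array([510.8, 245. ,  41.2,  91.2,  75.7]), 30.2, array([508.3, 243.4], dtype=float32))
grip (7318, array([501.5, 107.4,  58.1,  36.9,  73.6]), 224.9, array([496.3, 109.7], dtype=float32))
bar (4718, array([498.5, 109.3, 106.7,  33.2,  73.5]), 169.9, array([496.9, 117.5], dtype=float32))
```

View pics/w2.png

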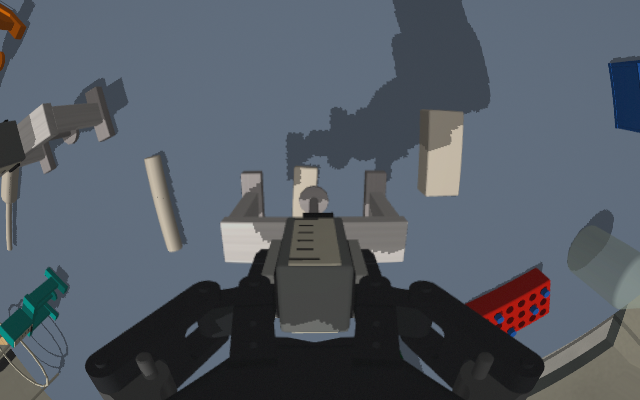

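The wrist view shows the gauge held level with its bar at y≈240 px. The block is at (440,152) px, which is world (510.8,245), yaw 75.7°. This agrees with the earlier measurement, so I'm moving over it.

Request:
servo_tool(motion=[0.001, 0.006, 0, 0, 0, 0, 0.015, 0.002, 0.018, 0, 0, 0, 0.5, 0.015, 0.004, 0.036, 0, 0, 0, 1, 0.015, 0.006, 0.058, 0, 0, 0, 1.5, 0.015, 0.008, 0.08, 0, 0, 0, 2, 0.015, 0.0095, 0.1, 0, 0, 0, 2, 0.015, 0.0095, 0.117, 0, 0, 0, 2, 0.015, 0.0095, 0.13, 0, 0, 0, 2, 0.015, 0.0095, 0.136, 0, 0, 0, 2, 0.015, 0.0095, 0.1375, 0, 0, 0, 2, 0.015])

```text
time: 8.5
tool_pos: [511.3, 246.8, 183.2]
tool_rot: [[-0.969, 0.248, -0.0], [0.248, 0.969, -0.0], [0.0, -0.0, -1.0]]
contact_force: [0.5, -1.0, -5.2]
width: 29.6
grip_force: 60.8
```

Request:
servo_tool(motion=[0, 0, 0, 0, 0, 0, 0.015, 0, 0, 0, 0, 0, 0, 0.015, 0, 0, 0, 0, 0, 0, 0.015])

```text
time: 8.8
tool_pos: [511.7, 245.0, 183.4]
tool_rot: [[-0.968, 0.251, 0.0], [0.251, 0.968, -0.0], [-0.0, -0.0, -1.0]]
contact_force: [0.1, 0.3, -4.0]
width: 29.3
grip_force: 60.7
```

Request:
servo_tool(motion=[0, 0, -0.004, 0, 0, 0, 0.015, 0, 0, -0.012, 0, 0, 0, 0.015, 0, 0, -0.021, 0, 0, 0, 0.015, 0, 0, -0.03, 0, 0, 0, 0.015, 0, 0, -0.038, 0, 0, 0, 0.015, 0, 0, -0.044, 0, 0, 0, 0.015, 0, 0, -0.048, 0, 0, 0, 0.015, 0, 0, -0.05, 0, 0, 0, 0.015, 0, 0, -0.05, 0, 0, 0, 0.015])

```text
time: 9.7
tool_pos: [511.5, 246.0, 133.2]
tool_rot: [[-0.968, 0.25, -0.0], [0.25, 0.968, -0.0], [0.0, -0.0, -1.0]]
contact_force: [0.7, -0.9, -4.2]
width: 29.5
grip_force: 60.8
```

```bash
python3 - <<'E'
from w import *
s,c,P=wcloud(); print(s["time"],s["tool_pos"],s["contact_force"])
a=cap("scene")
x=cv2.resize(a["color"][150:270,390:510],None,fx=4.6,fy=4.6,interpolation=cv2.INTER_CUBIC)
y=c["color"][100:300,190:420]
o=np.zeros((560,790,3),np.uint8);o[:552,:552]=x;o[:200,555:785]=y;save(o,"over")
print("block",rect(P,22,38,(511,245),62)); t=s["tool_pos"][:2]
print("grip",rect(P,s["tool_pos"][2]+32,s["tool_pos"][2]+50,t,30))
E
```

```text
9.7 [511.48867638 245.98725931 133.16860901] [ 0.65012724 -0.85184053 -4.2348548 ]
block (2834, array([497.4, 249.2,  40.1,  61.8,  75.5]), 30.4, array([489.5, 252.1], dtype=float32))
grip (7305, array([511.2, 245.8,  58.1,  37.1,  74.8]), 174.7, array([505.3, 248.1], dtype=float32))
```

View pics/over.png

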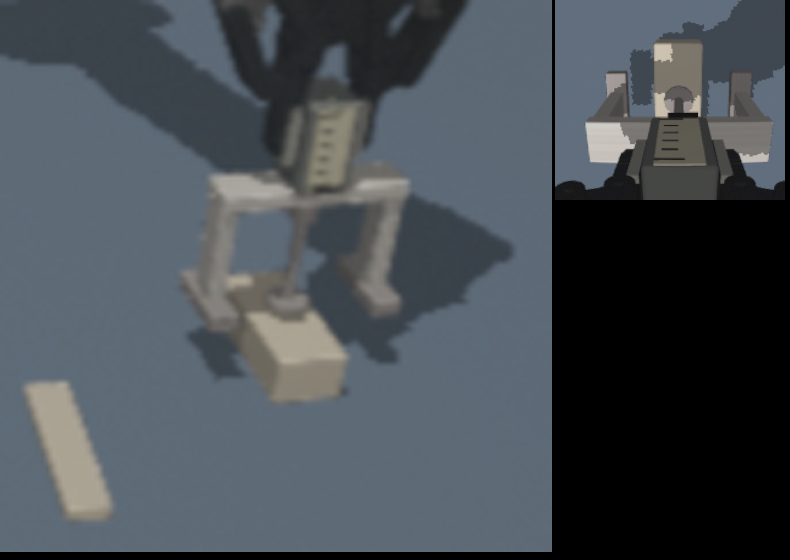

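The view shows the foot over the middle of the block, at left crop (290,300), and both skids clear on each side. The block centre comes out at (511,245.6) against the gauge at (511.2,245.8). Lowering gently.

Request:
servo_tool(motion=[0, 0, -0.004, 0, 0, 0, 0.015, 0, 0, -0.009, 0, 0, 0, 0.015, 0, 0, -0.014, 0, 0, 0, 0.015, 0, 0, -0.019, 0, 0, 0, 0.015, 0, 0, -0.024, 0, 0, 0, 0.015, 0, 0, -0.028, 0, 0, 0, 0.015, 0, 0, -0.031, 0, 0, 0, 0.015, 0, 0, -0.034, 0, 0, 0, 0.015, 0, 0, -0.036, 0, 0, 0, 0.015, 0, 0, -0.037, 0, 0, 0, 0.015])

```text
time: 10.8
tool_pos: [511.6, 246.0, 96.2]
tool_rot: [[-0.968, 0.25, 0.0], [0.25, 0.968, 0.0], [-0.0, 0.0, -1.0]]
contact_force: [0.9, 0.2, -2.2]
width: 29.6
grip_force: 61.0
```

Request:
servo_tool(motion=[0, 0, -0.0005, 0, 0, 0, 0.015, 0, 0, -0.001, 0, 0, 0, 0.015, 0, 0, -0.0015, 0, 0, 0, 0.015, 0, 0, -0.0015, 0, 0, 0, 0.015, 0, 0, -0.0015, 0, 0, 0, 0.015])

```text
time: 11.3
tool_pos: [511.5, 246.0, 94.9]
tool_rot: [[-0.968, 0.25, 0.0], [0.25, 0.968, 0.0], [-0.0, 0.0, -1.0]]
contact_force: [0.7, 0.6, -2.5]
width: 29.1
grip_force: 61.0
```

Request:
servo_tool(motion=[0, 0, -0.0004, 0, 0, 0, 0.015, 0, 0, -0.0008, 0, 0, 0, 0.015, 0, 0, -0.001, 0, 0, 0, 0.015, 0, 0, -0.001, 0, 0, 0, 0.015])

```text
time: 11.7
tool_pos: [511.5, 246.0, 94.0]
tool_rot: [[-0.968, 0.25, -0.0], [0.25, 0.968, 0.0], [0.0, 0.0, -1.0]]
contact_force: [0.0, 0.4, -0.7]
width: 29.4
grip_force: 61.4
```

Request:
servo_tool(motion=[0, 0, -0.0003, 0, 0, 0, 0.015, 0, 0, -0.0005, 0, 0, 0, 0.015, 0, 0, -0.0005, 0, 0, 0, 0.015])

```text
time: 12.0
tool_pos: [511.6, 245.9, 93.9]
tool_rot: [[-0.968, 0.25, 0.0], [0.25, 0.968, 0.0], [0.0, 0.0, -1.0]]
contact_force: [-1.5, -1.0, 5.0]
width: 29.3
grip_force: 62.0
```

The skids are on the bench at the same z as when grasped, with 5 N of contact. Releasing.

Request:
servo_tool(motion=[0, 0, 0, 0, 0, 0, 0.03, 0, 0, 0, 0, 0, 0, 0.035, 0, 0, 0, 0, 0, 0, 0.04, 0, 0, 0, 0, 0, 0, 0.05, 0, 0, 0, 0, 0, 0, 0.06, 0, 0, 0, 0, 0, 0, 0.06, 0, 0, 0, 0, 0, 0, 0.06])

```text
time: 12.7
tool_pos: [511.5, 246.1, 93.3]
tool_rot: [[-0.968, 0.25, -0.0], [0.25, 0.968, 0.0], [0.0, 0.0, -1.0]]
contact_force: [0.1, 0.1, 0.7]
width: 59.9
grip_force: 0.0
```

Request:
servo_tool(motion=[0, 0, 0.005, 0, 0, 0, 0.06, 0, 0, 0.015, 0, 0, 0, 0.06, 0, 0, 0.03, 0, 0, 0, 0.06, 0, 0, 0.05, 0, 0, 0, 0.06, 0, 0, 0.075, 0, 0, 0, 0.06, 0, 0, 0.1, 0, 0, 0, 0.06, 0, 0, 0.12, 0, 0, 0, 0.06, 0, 0, 0.135, 0, 0, 0, 0.06, 0, 0, 0.14, 0, 0, 0, 0.06, 0, 0, 0.14, 0, 0, 0, 0.06])

```text
time: 13.7
tool_pos: [511.9, 246.1, 234.5]
tool_rot: [[-0.968, 0.25, 0.002], [0.25, 0.968, 0.001], [-0.001, 0.002, -1.0]]
contact_force: [-0.8, 0.2, 0.1]
width: 59.6
grip_force: 0.0
```

```bash
python3 - <<'E'
from w import *
s,c,P=wcloud(); print(s["time"],s["tool_pos"],s["contact_force"])
a=cap("scene")
x=cv2.resize(a["color"][150:270,390:510],None,fx=4.6,fy=4.6,interpolation=cv2.INTER_CUBIC)
y=c["color"][100:300,190:420]
o=np.zeros((560,790,3),np.uint8);o[:552,:552]=x;o[:200,555:785]=y;save(o,"done")
print("block",rect(P,22,38,(511,245),62))
print("grip",rect(P,125,150,(511,246),40)); print("bar",rect(P,74,90,(511,246),62))
E
```

```text
13.7 [511.86268772 246.14884696 234.4617556 ] [-0.8339767   0.18013863  0.12608871]
block (1301, array([486.9, 252.5, 105. ,  40.4,  75.4]), 30.4, array([486.7, 252.3], dtype=float32))
grip (1576, array([511.2, 246.6,  30.2,  36.3,  75.9]), 135.3, array([509.6, 247. ], dtype=float32))
bar (1912, array([508.8, 247. , 105.8,  30.6,  75.6]), 80.4, array([509.8, 249.5], dtype=float32))
```

View pics/done.png

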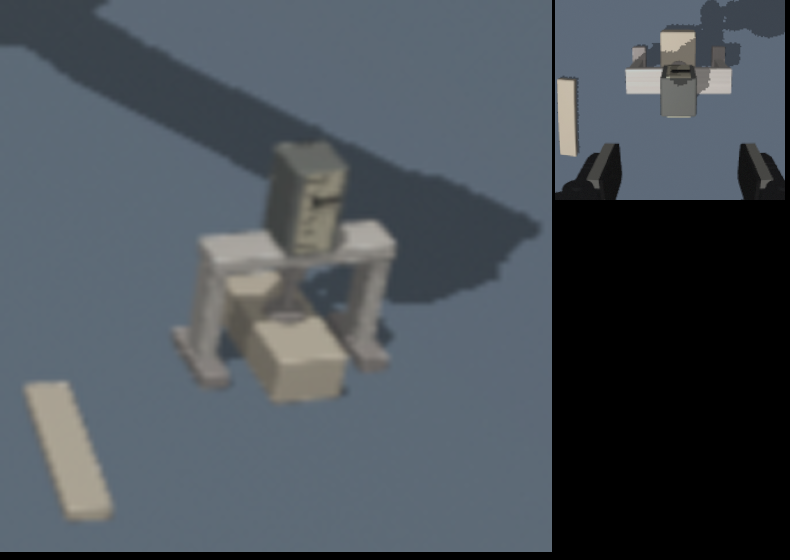

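The gauge stands astride the block with its top at 135 mm, the foot on the middle at left crop (288,315) and the pointer now at the reading. The gripper is well clear, so I'm handing in.

```bash
python3 -c "
from cell import ctrl
print(ctrl.sign_off())"
```

```text
the job is handed in; nothing more can be done
None
```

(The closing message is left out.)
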